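# Seat a capacitor in the V-nest of a test jig

### The arm

A 6-joint arm with a two-finger parallel gripper is mounted at the origin on the work surface; the furniture and walls round the work are solid. World frame = base frame: x ahead of the robot, y to its left, z up, the work surface at z = 0. Lengths are in m, angles in rad, forces in N, time in s.
With the tool pointing down it reaches from about 0.225 to 0.875 m from the base axis. Payload 3.4 kg.
Tool frame: the origin (TCP) lies at the very end of the fingers, on their centre line; the grasp point (between the pads) lies 19 mm behind it; z points along the fingers, y is the line along which they close (so a half turn about z gives the same grasp; the last joint's range is limited). The gripper opens to 85 mm and grips with 20 to 120 N. Pads are 22 mm wide; open, the fingers measure 114 mm over their backs; the gripper's body (76 mm by 85 mm) begins 54 mm behind the grasp point. The pads swing forward as they close: fully open they stand 13 mm farther back than shut.
Start: joints at [0.601, 0.276, 1.505, -0, 1.361, -0.121], TCP at [0.432, 0.38, 0.231] pointing down, gripper open.
Joint ranges: [-2.89, 2.89], [-0.75, 2.08], [0.22, 2.7], [-1.18, 4.32], [0.11, 2.71], [-2.7, 2.7]. Speed limits (rad/s): [2.57, 2.57, 3.14, 3.14, 3.14, 3.14].

### API

Orientations are given as a unit quaternion [w, x, y, z].
In Python, from rig import get_state, optics, sign_off gives the robot as it stands.
- The arm moves only by the tool send_rows, never from a script. Its argument "increments" is a list of rows, each an object with "gripper": the gripper's target within -1 to 1 (shut at 1, half-way at 0, fully open at -1); "linear": the shift along the world's x, y, z in m, a list of three; "delta_rot": the turn, a rotation vector about the world's x, y, z in rad, a list of three. In form: [{"gripper": gripper, "linear": [dx, dy, dz], "delta_rot": [rx, ry, rz]}, ...]. A call has 1 to 8 rows; each row is the pose to reach, as a shift and turn from the pose commanded when the call began; what a row does not reach only later rows make up. A row lasts 1/10 s, in which the tool goes at most 50 mm and 8.59 degrees, less where a joint would pass 70% of its speed; a pose out of reach is approached as far as the arm can. A call with a gripper value outside its range is refused whole. The fingers move at their own pace and stop on an object; "newtons" is the grip in N (left out, the last holds). Time passes only in rows, so rows that repeat a pose let the fingers close. It gives the time, the measured TCP pose, the force, the opening and the grip force at its end, in the units of the state.
- get_state(): the state, without advancing time (a new reading comes with each control period).
- optics.get_image(name): name is "scene" or "top" or "wrist"; returns a dict with "pixels" (480x640x3 uint8, blue, green, red), "K" (3x3 intrinsics, pixels), "rvec" (rotation vector, rad) and "tvec" (3), from world to camera coordinates, as OpenCV has them; the wrist camera has in their place "T_tool_cam" (4x4, takes a point from camera to tool coordinates, whose origin is the TCP and whose axes are the flange's). Camera axes: x right, y down, z forward; pixel columns grow to the right and rows downward; lengths in m; the calibration is good to about 2 mm. A picture is of the moment at which its call begins: read the wrist's pose just before it. There is no depth.
- sign_off(): hands the job in; it is judged then, once.
The state is a dict: "clock": time; "qpos": joint angles; "qd": joint speeds; "effort": joint torques, N m; "position": TCP position; "ee_rot": TCP orientation; "contact_force": force on the tool from outside, world axes, zero at the start; "moment": the same for the moment, N m; "width": finger opening in m; "gripper_force": force on a finger pad.
Only numpy, scipy, OpenCV 4.12 (cv2) and the standard library are available. Lean on these libraries where they do the work, as an engineer would, in place of code of your own. Each camera call takes 0.05 s, during which the arm holds its last target. There are 200 camera calls.

### The job

Stand the large black capacitor upright on the plate of the test nest, in front of the V, and push it firmly but gently (about 12 N, never above 18 N) into the V, so that the capacitor itself drives the stiff brass back stop back and ends up pressed against both steel flanks and the stop together; keep up that push for about half a second. Then let go and leave it upright and fully home. Do not push the brass stop with the gripper, and leave the small capacitor, transformer, flux bottle and choke where they are.

Things in the scene. Friction and masses are not known exactly. Their poses are not given: they have to be found in the camera images.
- capacitor: the large electrolytic capacitor: black sleeve with a light stripe, upright cylinder, 25 mm in diameter, 40 mm tall, about 30 to 55 g; origin at the centre of its underside, z up along its axis. It stands loose on the bench. Its sleeve grips (friction about 0.6): fingers that drag down or sideways while pushing can hold it off one flank.
- nest: the test nest, fixed to the bench: grey plate 6 mm thick with a 60-degree V of two steel flanks. Origin on the bench exactly below the axis of a fully seated capacitor; +x is the push direction, from the open mouth into the V; z up. Plate: x -78 to +56, y -48 to +48 mm. V mouth at x = -5 mm, 35 mm wide; before it the plate is bare. Black slide housing at x 30 to 54 mm, top at z = 34 mm.
- seat (a point): point on top of the plate (6 mm above the bench) where the centre of the underside of a fully seated capacitor comes to lie; axes as the nest's
- load_mark (a point): middle of the thin white line across the plate's top face, 36 mm before the seat: a good place to set the capacitor down, with bare plate round it; axes as the nest's
- flank_left: steel flank on the +y side of the nest, an upright bar 18 mm long and 12 mm thick, top at z = 30 mm above the bench; its polished face stands at 30 degrees to the push direction, and a seated capacitor touches it 12.5 mm from its axis. Fixed to the nest; its frame coincides with the nest's frame.
- flank_right: the same on the -y side of the nest, mirrored; its frame coincides with the nest's frame.
- stop_face (a point): centre of the flat front face (9 mm wide, 16 mm high) of the brass back stop, between the flanks at the bottom of the V, 18 mm above the bench; it moves with the stop.
- stop_slide (a joint): travel of the brass back stop along the nest's +x, in m: 0 fully out, 0.010 when a capacitor before it touches both flanks, end of travel 0.014; starts between 0 and 0.004. No spring: it stays where it is left. About 4 N of friction, so a push on the capacitor must exceed that before the flanks carry anything; then nothing yields any more.
- small_capacitor: bystander: a smaller dark blue capacitor with a light stripe, standing, 18 mm in diameter, 32 mm tall; origin at the centre of its underside
- transformer: bystander: small black and yellow transformer, 30 x 40 x 28 mm; origin at the centre of its underside
- flux_bottle: bystander: amber bottle with a white pointed cap, 32 mm in diameter, 80 mm tall; origin at the centre of its underside
- choke: bystander: copper-wound ring choke lying flat, 40 x 49 x 14 mm; origin at the centre of its underside
Mind the look-alikes: they are no part of the job. Leave any red look-alike of the nest alone. What is shaped like the capacitor but turquoise is not meant.

How it is judged:
On the way, in this order (a step that is already met when the one before it is completed fails the run):
1. the large capacitor stands upright on the nest's plate in front of the stop (axis 8 to 60 mm before the seat, within 22 mm of the centre line) (angle between capacitor's own z axis and vertical below 0.08 rad and z of capacitor in the frame of nest between 0.0035 and 0.0085 m and x of capacitor in the frame of nest between -0.06 and -0.008 m and y of capacitor in the frame of nest between -0.022 and 0.022 m), for 0.1 s.
2. the capacitor is pressed home: both flanks carry at least 1 N each, with the stop driven back past 0.0085 m, for 0.3 s (contact force between capacitor and flank_left above 1 N and contact force between capacitor and flank_right above 1 N and value of joint stop_slide above 0.0085 m and angle between capacitor's own z axis and vertical below 0.08 rad), for 0.3 s.
At the end, for the whole second after the job is handed in: the capacitor stands upright (within 0.08 rad) on the plate, its axis within 1.5 mm of the seated place, the stop driven back to 0.0085 to 0.0115 m, released and at rest (angle between capacitor's own z axis and vertical below 0.08 rad and z of capacitor in the frame of nest between 0.0035 and 0.0085 m and horizontal distance between capacitor and nest below 0.0015 m and value of joint stop_slide between 0.0085 and 0.0115 m and linear speed of capacitor below 0.01 m/s and contact force between the fingers and capacitor below 0.05 N); the robot touches nothing.
It fails at once if a flank or the stop is pressed with more than 20 N (contact force between capacitor and flank_left above 20 N or contact force between capacitor and flank_right above 20 N or contact force between capacitor and stop_slide above 20 N).
It fails at once if the capacitor is tipped by more than 0.4 rad (angle between capacitor's own z axis and vertical above 0.4 rad).
It fails at once if the robot pushes the brass stop itself (contact force between any of the fingers, the arm and stop_slide above 0.5 N).
It fails at once if a bystander is moved by more than 15 mm (distance of any of small_capacitor, transformer, flux_bottle, choke from where it was at the start of the episode above 0.015 m).
It also fails if it takes over 70 s, if anything falls off the work surface, if the arm or the gripper's body presses on something with over 40 N, if the wrist force passes 120 N, or if a joint passes its speed limit or range.

## Working session

There is one attempt and no reset: what is moved stays moved. The work goes in short steps, Python scripts to look and compute and a tool call to move; the robot and the scene stay as the last step left them, time stands still between calls to the robot, and variables do not carry over. Pictures are saved under pics/ and viewed, at most 10 in all, crops included, and the job is handed in when it is done.

Besides the shell and the picture viewer there is one more tool, called after "Emit:" by a JSON object that holds its "method" and its "body", one argument or row to a line. send_rows: Moves the arm, as the interface text tells. Its arguments: {"type":"object","properties":{"increments":{"type":"array"},"newtons":{"type":"number"}},"required":["increments"]}

```bash
ls; mkdir -p pics; python3 - <<'E'
from rig import get_state, optics
import cv2,pickle
s=get_state();print(s)
for n in("top","scene"):
    d=optics.get_image(n);cv2.imwrite(f"pics/{n}0.png",d["pixels"]);pickle.dump(d,open(f"{n}0.pkl","wb"));print(n,d["K"],d["rvec"],d["tvec"])
E
```

```text
pics
{'clock': 0.0, 'qpos': array([ 6.01009464e-01,  2.76609089e-01,  1.50614471e+00,  1.23217201e-05,
        1.36070386e+00, -1.21010796e-01]), 'qd': array([7.10069196e-04, 1.13844768e-03, 5.61306593e-04, 7.27032656e-05,
       8.29902809e-04, 2.93654854e-03]), 'effort': array([ 1.10979427e-04, -4.16761315e+01, -2.45797366e+01, -8.96970596e-05,
        1.11858401e-02,  6.86467800e-06]), 'position': array([0.43108238, 0.37970909, 0.23042707]), 'ee_rot': array([-4.88894559e-04,  4.11764176e-01,  9.11289961e-01, -7.94090689e-04]), 'contact_force': array([ 0.10291933, -0.90575171, -0.56315317]), 'moment': array([-0.01879742, -0.0073569 ,  0.02890054]), 'gripper_force': 0.0, 'width': 0.08526143237457934}
top [[500.21979259   0.         327.14708463]
 [  0.         500.21979259 232.9354177 ]
 [  0.           0.           1.        ]] [ 2.14836418 -2.14518832  0.15734898] [0.16122643 0.56132185 0.81538995]
scene [[552.52791857   0.         315.65517274]
 [  0.         552.52791857 246.34012931]
 [  0.           0.           1.        ]] [ 2.12298833 -0.78398907  0.41215349] [-0.3338182   0.33201381  0.60359527]
```

View pics/top0.png

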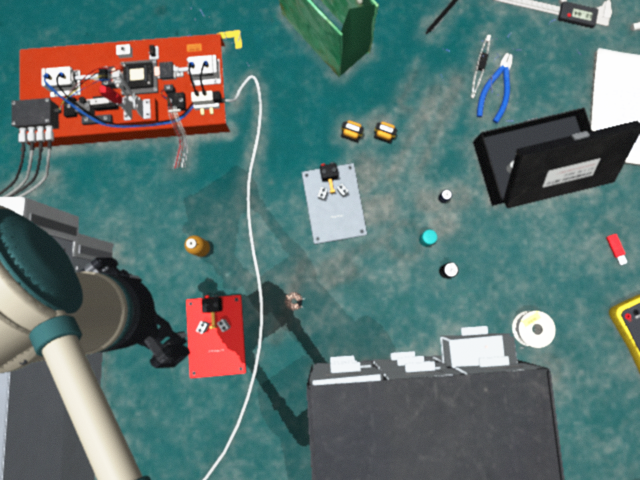

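View pics/scene0.png

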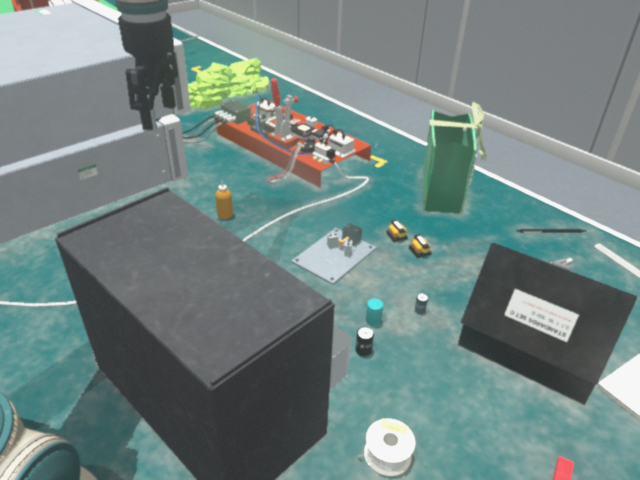

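The top view shows the grey nest at about (335,203), with the slide housing at (330,171), so the push is up in the image. The red look-alike nest is at (215,335). There are three capacitor candidates: black with a light top at (450,270), a smaller dark one at (446,196) and turquoise at (429,237). (450,270) fits because it is the larger black one. I'll confirm it in a crop.

```bash
cat > h.py <<'E'
import numpy as np,cv2,pickle
def ray(d,uv,T=None):
    "centre, direction in world; T = world_T_tool for wrist"
    p=np.linalg.inv(d["K"])@np.array([uv[0],uv[1],1.])
    if T is None:
        R=cv2.Rodrigues(np.array(d["rvec"]))[0];return -R.T@np.array(d["tvec"]),R.T@p
    M=T@np.array(d["T_tool_cam"]);return M[:3,3],M[:3,:3]@p
def onz(d,uv,z,T=None):
    c,v=ray(d,uv,T);return c+v*(z-c[2])/v[2]
def proj(d,P):
    return cv2.projectPoints(np.array([P],float),np.array(d["rvec"]),np.array(d["tvec"]),d["K"],None)[0].ravel()
E
python3 - <<'E'
from h import *
d=pickle.load(open("top0.pkl","rb"));im=d["pixels"]
np.set_printoptions(precision=4,suppress=True)
print("cam",ray(d,(0,0))[0])
for n,uv,z in[("cap",(451,268),.04),("small",(446,195),.032),("turq",(429,237),.04),("box1",(310,365),.15),("box2",(550,365),.15),("bottle",(192,244),.08)]:print(n,onz(d,uv,z))
c=im[150:250,290:380].astype(int);sat=c.max(2)-c.min(2)
m=((sat<35)&(c.mean(2)>110)).astype(np.uint8)
cs=cv2.findContours(m,cv2.RETR_EXTERNAL,cv2.CHAIN_APPROX_NONE)[0];k=max(cs,key=cv2.contourArea)
r=cv2.minAreaRect(k);b=cv2.boxPoints(r)+[290,150];print(b)
W=np.array([onz(d,p,.006) for p in b]);print(W,np.linalg.norm(np.diff(W,axis=0),axis=1))
a=cv2.resize(im[150:250,290:380],None,fx=6,fy=6,interpolation=cv2.INTER_CUBIC)[:,:540]
s=pickle.load(open("scene0.pkl","rb"))["pixels"]
b=cv2.resize(im[180:290,415:465],(250,550),interpolation=cv2.INTER_CUBIC)
a=cv2.resize(a,(495,550));cv2.imwrite("pics/crop1.png",np.hstack([a,b]))
E
```

```text
cam [0.4374 0.1631 0.8877]
cap [ 0.5014 -0.0481  0.04  ]
small [ 0.6297 -0.0457  0.032 ]
turq [ 0.5544 -0.0122  0.04  ]
box1 [0.3536 0.1865 0.15  ]
box2 [ 0.354  -0.1581  0.15  ]
bottle [0.5368 0.3818 0.08  ]
[[302. 249.]
 [302. 150.]
 [379. 150.]
 [379. 249.]]
[[0.5373 0.2066 0.006 ]
 [0.7191 0.2081 0.006 ]
 [0.7193 0.0676 0.006 ]
 [0.5375 0.07   0.006 ]] [0.1818 0.1406 0.1818]
```

View pics/crop1.png

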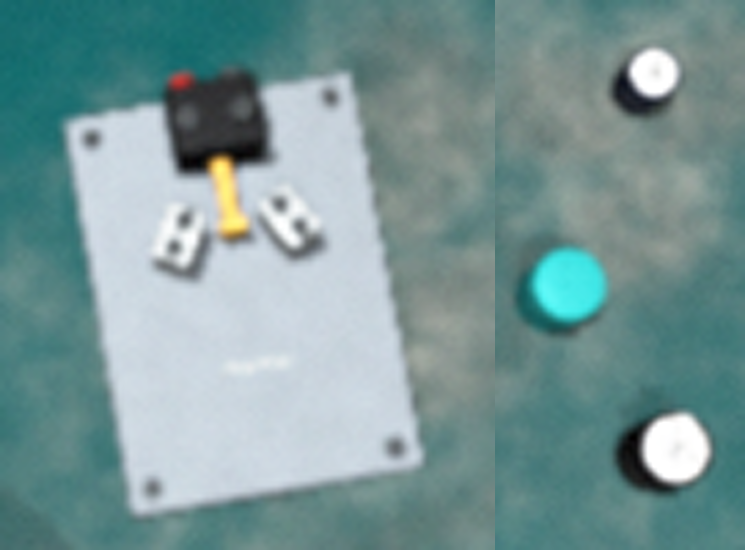

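```bash
python3 - <<'E'
from h import *
np.set_printoptions(precision=4,suppress=True)
d=pickle.load(open("top0.pkl","rb"));s=pickle.load(open("scene0.pkl","rb"));im=d["pixels"]
print("scene cam",ray(s,(0,0))[0])
c=im[150:250,290:380].astype(int);sat=c.max(2)-c.min(2)
m=((c[...,2]>120)&(c.mean(2)>150)).astype(np.uint8)
k=max(cv2.findContours(m,cv2.RETR_EXTERNAL,cv2.CHAIN_APPROX_NONE)[0],key=cv2.contourArea)
b=cv2.boxPoints(cv2.minAreaRect(k))+[290,150];print(b)
W=np.array([onz(d,p,.006)[:2] for p in b]);print(W,np.linalg.norm(np.diff(W,axis=0),axis=1))
c4=W.mean(0);e=[W[1]-W[0],W[2]-W[1]];e=max(e,key=np.linalg.norm);x=e/np.linalg.norm(e);x*=np.sign(x[0])
seat=c4+x*.011;print("yaw deg",np.degrees(np.arctan2(x[1],x[0])),"seat",seat,"load",seat-.036*x)
print("line by pixel",onz(d,(290+258/5.5,150+363/5.5),.006))
# cap tops
for n,(u0,u1,v0,v1) in{"top cap":(438,465,255,285)}.items():
    g=cv2.cvtColor(im[v0:v1,u0:u1],6);t=(g>150).astype(np.uint8);M=cv2.moments(t,True);uv=(u0+M["m10"]/M["m00"],v0+M["m01"]/M["m00"])
    P=onz(d,uv,.04);print(n,uv,"diam px",2*np.sqrt(M["m00"]/np.pi),P,"scene",proj(s,P),proj(s,[*P[:2],0]))
def tri(a,b):
    c1,v1=ray(d,a);c2,v2=ray(s,b);t=np.linalg.lstsq(np.c_[v1,-v2],c2-c1,rcond=None)[0];p,q=c1+v1*t[0],c2+v2*t[1];return (p+q)/2,np.linalg.norm(p-q)
for a,b in[((310,370),(160,190)),((549,368),(332,308)),((310,370),(60,235)),((549,368),(160,190))]:print(tri(a,b))
E
```

```text
scene cam [ 0.0613 -0.4164  0.6394]
[[300.8948 171.3838]
 [360.9728 161.1266]
 [373.3139 233.4098]
 [313.2358 243.667 ]]
[[0.6789 0.2098]
 [0.6983 0.1006]
 [0.5654 0.0798]
 [0.5468 0.1867]] [0.1108 0.1345 0.1085]
yaw deg 8.926158769509236 seat [0.6332 0.1459] load [0.5977 0.1403]
line by pixel [0.5968 0.1446 0.006 ]
top cap (450.8965517241379, 269.07586206896553) diam px 13.58748446131949 [ 0.4996 -0.0478  0.04  ] scene [366.2277 332.9783] [364.186  351.2251]
(array([0.343 , 0.1911, 0.2337]), np.float64(0.031137404391310186))
(array([ 0.3581, -0.1191,  0.233 ]), np.float64(0.004012308943328141))
(array([0.2741, 0.2084, 0.1927]), np.float64(0.16108110184762456))
(array([ 0.3088, -0.0314,  0.3723]), np.float64(0.14625030273011813))
```

Emit:
{"method": "send_rows", "body": {
  "increments": [
    {"gripper": -1, "linear": [0.02, -0.03, 0.04], "delta_rot": [0, 0, 0.14]},
    {"gripper": -1, "linear": [0.05, -0.06, 0.05], "delta_rot": [0, 0, 0.28]},
    {"gripper": -1, "linear": [0.075, -0.095, 0.05], "delta_rot": [0, 0, 0.42]},
    {"gripper": -1, "linear": [0.1, -0.13, 0.05], "delta_rot": [0, 0, 0.56]},
    {"gripper": -1, "linear": [0.12, -0.16, 0.05], "delta_rot": [0, 0, 0.7]},
    {"gripper": -1, "linear": [0.14, -0.195, 0.03], "delta_rot": [0, 0, 0.84]},
    {"gripper": -1, "linear": [0.16, -0.23, 0.01], "delta_rot": [0, 0, 0.97]},
    {"gripper": -1, "linear": [0.165, -0.237, 0.0], "delta_rot": [0, 0, 1.003]}
  ]
}}

```text
clock: 0.9
position: [0.5975, 0.1388, 0.2287]
ee_rot: [-0.001, -0.077, 0.997, -0.001]
contact_force: [-0.5, 0.5, 0.2]
width: 0.086
gripper_force: 0.0
```

```bash
cat >> h.py <<'E'
def wrist(tag):
    from rig import get_state,optics
    from scipy.spatial.transform import Rotation as Ro
    st=get_state();d=dict(optics.get_image("wrist"));T=np.eye(4)
    w,x,y,z=st["ee_rot"];T[:3,:3]=Ro.from_quat([x,y,z,w]).as_matrix();T[:3,3]=st["position"];d["T"]=T
    cv2.imwrite(f"pics/{tag}.png",d["pixels"]);pickle.dump(d,open(f"{tag}.pkl","wb"));return d,st
E
python3 - <<'E'
from h import *
d,s=wrist("w1");print(s["clock"],s["position"],s["ee_rot"],s["qpos"],d["T_tool_cam"],s["contact_force"])
E
```

```text
0.9 [0.59750198 0.13880015 0.22868861] [-0.00144214 -0.07655348  0.99706374 -0.00117425] [ 0.11620705  0.336991    1.42145417 -0.00227116  1.3861229  -1.60742608] [[-3.47915221e-04 -9.52741202e-01 -3.03782949e-01  7.83575806e-02]
 [ 9.99999928e-01 -2.85990507e-04 -2.48336047e-04 -9.94374011e-04]
 [ 1.49720945e-04 -3.03783013e-01  9.52741234e-01 -1.42442151e-01]
 [ 0.00000000e+00  0.00000000e+00  0.00000000e+00  1.00000000e+00]] [-0.52266215  0.45805533  0.23068616]
```

View pics/w1.png

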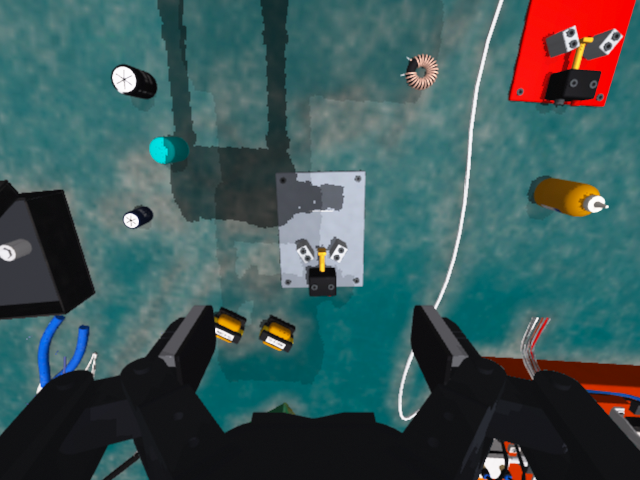

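The wrist view shows the nest plate with corners at about (277,172), (366,171), (363,288) and (280,288). The V is at (322,250), the white line at (321,210) and the housing at (322,283). The large cap is at (126,78), turquoise at (165,150) and the small cap at (135,216).

```bash
python3 - <<'E'
from h import *
np.set_printoptions(precision=4,suppress=True)
d=pickle.load(open("w1.pkl","rb"));T=d["T"];im=d["pixels"]
W=np.array([onz(d,p,.006,T)[:2] for p in[(277,172),(366,171),(363,288),(280,288)]])
print(W,np.linalg.norm(W-np.roll(W,-1,0),axis=1));c=W.mean(0)
x=(W[2]+W[3]-W[0]-W[1]);x/=np.linalg.norm(x);y=W[0]+W[3]-W[1]-W[2];print("yaw",np.degrees(np.arctan2(x[1],x[0])),np.degrees(np.arctan2(y[1],y[0])),"seat",c+.011*x,"load",c-.025*x)
print("line",onz(d,(321,210),.006,T),"housing",onz(d,(322,270),.034,T),"pin",onz(d,(322,250),.026,T))
g=im[55:110,100:170];m=(g.min(2)>170).astype(np.uint8);M=cv2.moments(m,True);uv=(100+M["m10"]/M["m00"],55+M["m01"]/M["m00"]);print(uv,2*np.sqrt(M["m00"]/np.pi),"cap",onz(d,uv,.04,T))
E
```

```text
[[0.5626 0.0933]
 [0.5472 0.1862]
 [0.6805 0.2096]
 [0.6954 0.1131]] [0.0941 0.1353 0.0977 0.1343]
yaw 9.20243354794994 -80.8908328346976 seat [0.6323 0.1523] load [0.5967 0.1465]
line [0.5958 0.1459 0.006 ] housing [0.6543 0.1558 0.034 ] pin [0.6347 0.1528 0.026 ]
(123.71548117154812, 79.1234309623431) 24.669991941291908 cap [ 0.4988 -0.0481  0.04  ]
```

Emit:
{"method": "send_rows", "body": {
  "increments": [
    {"gripper": -1, "linear": [-0.02, -0.04, 0], "delta_rot": [0, 0, 0]},
    {"gripper": -1, "linear": [-0.04, -0.08, 0], "delta_rot": [0, 0, 0]},
    {"gripper": -1, "linear": [-0.06, -0.12, 0], "delta_rot": [0, 0, 0]},
    {"gripper": -1, "linear": [-0.08, -0.16, -0.02], "delta_rot": [0, 0, 0]},
    {"gripper": -1, "linear": [-0.098, -0.187, -0.06], "delta_rot": [0, 0, 0]},
    {"gripper": -1, "linear": [-0.098, -0.187, -0.09], "delta_rot": [0, 0, 0]},
    {"gripper": -1, "linear": [-0.098, -0.187, -0.12], "delta_rot": [0, 0, 0]},
    {"gripper": -1, "linear": [-0.098, -0.187, -0.12], "delta_rot": [0, 0, 0]}
  ]
}}

```text
clock: 1.75
position: [0.495, -0.043, 0.1082]
ee_rot: [-0.004, -0.077, 0.997, 0.002]
contact_force: [0.2, 0.2, -0.3]
width: 0.085
gripper_force: 0.0
```

```bash
python3 - <<'E'
from h import *
np.set_printoptions(precision=4,suppress=True)
d,s=wrist("w2");T=d["T"];print(s["position"],s["ee_rot"],s["contact_force"])
M=np.linalg.inv(T@np.array(d["T_tool_cam"]));p=M[:3,:3]@np.array([.499,-.048,.04])+M[:3,3];print("expect",(d["K"]@p/p[2])[:2])
im=d["pixels"];m=(im.min(2)>170).astype(np.uint8)
for k in cv2.findContours(m,0,2)[0]:
    if cv2.contourArea(k)>400:
        (u,v),r=cv2.minEnclosingCircle(k);print(u,v,r,onz(d,(u,v),.04,T))
E
```

```text
[ 0.495  -0.043   0.1082] [-0.0041 -0.0766  0.9971  0.0015] [ 0.1908  0.2379 -0.2701]
expect [305.7939 264.4199]
523.5707397460938 349.3597412109375 47.62931442260742 [0.5401 0.1172 0.04  ]
298.122802734375 84.18511962890625 53.66912841796875 [ 0.3914 -0.0683  0.04  ]
489.5 50.0 30.565603256225586 [0.358  0.0341 0.04  ]
98.0 64.0 70.43446350097656 [ 0.3983 -0.1802  0.04  ]
583.5 4.5 55.68223190307617 [0.3293 0.0774 0.04  ]
305.5 10.0 113.93977355957031 [ 0.3547 -0.0695  0.04  ]
```

View pics/w2.png

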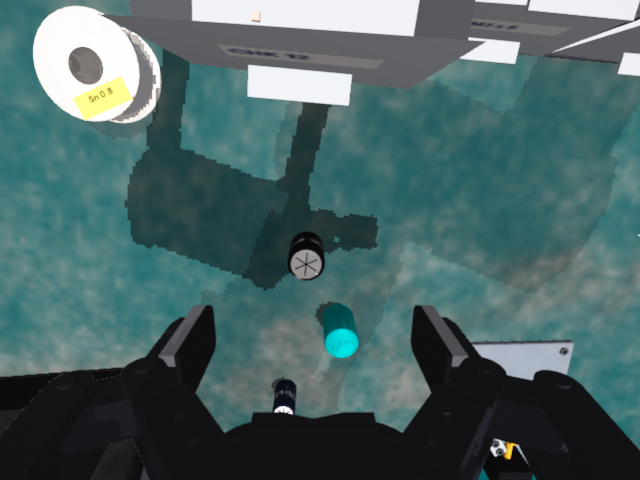

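The large black cap's top is at (306,264), exactly where predicted, with turquoise at (341,342) and the small cap at (284,405). I'll descend and grip.

Emit:
{"method": "send_rows", "body": {
  "increments": [
    {"gripper": -1, "linear": [0.004, -0.005, -0.02], "delta_rot": [0, 0, 0]},
    {"gripper": -1, "linear": [0.004, -0.005, -0.05], "delta_rot": [0, 0, 0]},
    {"gripper": -1, "linear": [0.004, -0.005, -0.08], "delta_rot": [0, 0, 0]},
    {"gripper": -1, "linear": [0.004, -0.005, -0.098], "delta_rot": [0, 0, 0]},
    {"gripper": -1, "linear": [0.004, -0.005, -0.098], "delta_rot": [0, 0, 0]},
    {"gripper": -1, "linear": [0.004, -0.005, -0.098], "delta_rot": [0, 0, 0]}
  ]
}}

```text
clock: 2.4
position: [0.5042, -0.0489, 0.0148]
ee_rot: [0.001, -0.077, 0.997, -0.0]
contact_force: [1.0, 0.7, 0.3]
width: 0.0858
gripper_force: 0.0
```

Emit:
{"method": "send_rows", "body": {
  "increments": [
    {"gripper": -1, "linear": [-0.004, 0.001, -0.004], "delta_rot": [0, 0, 0]},
    {"gripper": -0.5, "linear": [-0.004, 0.001, -0.004], "delta_rot": [0, 0, 0]},
    {"gripper": 0, "linear": [-0.004, 0.001, -0.004], "delta_rot": [0, 0, 0]},
    {"gripper": 0.3, "linear": [-0.004, 0.001, -0.004], "delta_rot": [0, 0, 0]},
    {"gripper": 0.8, "linear": [-0.004, 0.001, -0.004], "delta_rot": [0, 0, 0]},
    {"gripper": 0.8, "linear": [-0.004, 0.001, -0.004], "delta_rot": [0, 0, 0]},
    {"gripper": 0.8, "linear": [-0.004, 0.001, -0.004], "delta_rot": [0, 0, 0]},
    {"gripper": 0.8, "linear": [-0.004, 0.001, -0.004], "delta_rot": [0, 0, 0]}
  ],
  "newtons": 25
}}

```text
clock: 3.2
position: [0.4988, -0.048, 0.0097]
ee_rot: [0.0, -0.077, 0.997, -0.0]
contact_force: [0.4, -0.2, 5.8]
width: 0.0243
gripper_force: 24.8
```

Emit:
{"method": "send_rows", "body": {
  "increments": [
    {"gripper": 0.8, "linear": [0, 0, 0.015], "delta_rot": [0, 0, 0]},
    {"gripper": 0.8, "linear": [0, 0, 0.04], "delta_rot": [0, 0, 0]},
    {"gripper": 0.8, "linear": [0, 0, 0.07], "delta_rot": [0, 0, 0]},
    {"gripper": 0.8, "linear": [0, 0, 0.09], "delta_rot": [0, 0, 0]},
    {"gripper": 0.8, "linear": [0, 0, 0.09], "delta_rot": [0, 0, 0]},
    {"gripper": 0.8, "linear": [0, 0, 0.09], "delta_rot": [0, 0, 0]}
  ]
}}

```text
clock: 3.8
position: [0.4982, -0.0479, 0.0989]
ee_rot: [-0.0, -0.077, 0.997, 0.0]
contact_force: [-0.7, -0.0, -0.8]
width: 0.0241
gripper_force: 24.7
```

Emit:
{"method": "send_rows", "body": {
  "increments": [
    {"gripper": 0.8, "linear": [0.012, 0.024, 0], "delta_rot": [0, 0, 0]},
    {"gripper": 0.8, "linear": [0.03, 0.06, 0], "delta_rot": [0, 0, 0]},
    {"gripper": 0.8, "linear": [0.05, 0.1, 0], "delta_rot": [0, 0, 0]},
    {"gripper": 0.8, "linear": [0.07, 0.14, 0], "delta_rot": [0, 0, 0]},
    {"gripper": 0.8, "linear": [0.086, 0.17, 0], "delta_rot": [0, 0, 0]},
    {"gripper": 0.8, "linear": [0.098, 0.194, -0.01], "delta_rot": [0, 0, 0]},
    {"gripper": 0.8, "linear": [0.098, 0.194, -0.03], "delta_rot": [0, 0, 0]},
    {"gripper": 0.8, "linear": [0.098, 0.194, -0.03], "delta_rot": [0, 0, 0]}
  ]
}}

```text
clock: 4.6
position: [0.5932, 0.1464, 0.0645]
ee_rot: [-0.005, -0.078, 0.997, -0.0]
contact_force: [-0.8, -0.6, -0.6]
width: 0.0238
gripper_force: 24.7
```

```bash
python3 - <<'E'
from h import *
d,s=wrist("w3");print(s["position"],s["ee_rot"])
E
```

```text
[0.59319147 0.1464201  0.06454908] [-4.83003621e-03 -7.77982648e-02  9.96957384e-01 -2.74458911e-04]
```

View pics/w3.png

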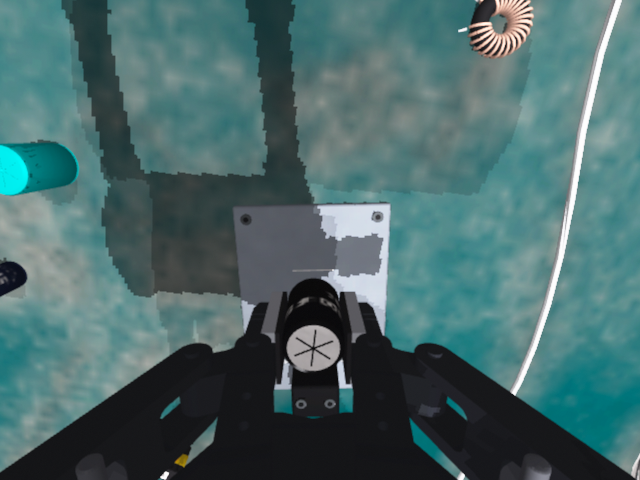

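The cap is held upright with its top at (314,347). The plate's front edge runs from (235,206) to (390,204) and the white line is centred at about (312,270).

```bash
python3 - <<'E'
from h import *
np.set_printoptions(precision=4,suppress=True)
d=pickle.load(open("w3.pkl","rb"));T=d["T"]
a,b=onz(d,(235,206),.006,T),onz(d,(390,204),.006,T);print(a,b,np.linalg.norm(a-b))
y=(b-a)/np.linalg.norm(b-a);x=np.array([y[1],-y[0],0]);print("yaw",np.degrees(np.arctan2(x[1],x[0])),"load",(a+b)/2+x*.042,"seat",(a+b)/2+x*.078)
g=cv2.cvtColor(d["pixels"],6)[262:278,280:345].astype(int);bl=g-np.median(g,axis=0);r=bl.argmax(0);print([(280+i,262+r[i]) for i in range(65) if bl[r[i],i]>20][::6])
for uv in[(292,270),(332,270)]:print(onz(d,uv,.006,T))
E
```

```text
[0.563  0.0932 0.006 ] [0.5474 0.185  0.006 ] 0.093123206184695
yaw 9.651310771161313 load [0.5966 0.1461 0.006 ] seat [0.6321 0.1522 0.006 ]
[(293, np.int64(270)), (299, np.int64(270)), (305, np.int64(270)), (311, np.int64(270)), (317, np.int64(270)), (323, np.int64(277)), (329, np.int64(273)), (335, np.int64(271)), (341, np.int64(277))]
[0.5986 0.1327 0.006 ]
[0.5946 0.1579 0.006 ]
```

Emit:
{"method": "send_rows", "body": {
  "increments": [
    {"gripper": 0.8, "linear": [0, 0, -0.02], "delta_rot": [0, 0, 0]},
    {"gripper": 0.8, "linear": [0, 0, -0.04], "delta_rot": [0, 0, 0]},
    {"gripper": 0.8, "linear": [0, 0, -0.048], "delta_rot": [0, 0, 0]},
    {"gripper": 0.8, "linear": [0, 0, -0.048], "delta_rot": [0, 0, 0]},
    {"gripper": 0.8, "linear": [0, 0, -0.048], "delta_rot": [0, 0, 0]}
  ]
}}

```text
clock: 5.15
position: [0.597, 0.1457, 0.022]
ee_rot: [0.0, -0.077, 0.997, 0.0]
contact_force: [-0.7, -1.0, -0.9]
width: 0.0244
gripper_force: 24.7
```

Emit:
{"method": "send_rows", "body": {
  "increments": [
    {"gripper": 0.8, "linear": [0, 0, -0.003], "delta_rot": [0, 0, 0]},
    {"gripper": 0.8, "linear": [0, 0, -0.0055], "delta_rot": [0, 0, 0]},
    {"gripper": 0.8, "linear": [0, 0, -0.0055], "delta_rot": [0, 0, 0]},
    {"gripper": 0.8, "linear": [0, 0, -0.0055], "delta_rot": [0, 0, 0]}
  ]
}}

```text
clock: 5.55
position: [0.5966, 0.1461, 0.016]
ee_rot: [0.0, -0.077, 0.997, 0.0]
contact_force: [0.5, -0.3, 0.0]
width: 0.0241
gripper_force: 24.7
```

Emit:
{"method": "send_rows", "body": {
  "increments": [
    {"gripper": 0.8, "linear": [0, 0, -0.0005], "delta_rot": [0, 0, 0]},
    {"gripper": 0.8, "linear": [0, 0, -0.0007], "delta_rot": [0, 0, 0]},
    {"gripper": 0.8, "linear": [0, 0, -0.0007], "delta_rot": [0, 0, 0]}
  ]
}}

```text
clock: 5.85
position: [0.5968, 0.1461, 0.0157]
ee_rot: [0.0, -0.077, 0.997, 0.0]
contact_force: [-0.9, 0.0, 4.4]
width: 0.024
gripper_force: 25.1
```

It's touching the plate. I'll open slowly and rise.

Emit:
{"method": "send_rows", "body": {
  "increments": [
    {"gripper": 0.35, "linear": [0, 0, 0], "delta_rot": [0, 0, 0]},
    {"gripper": 0.2, "linear": [0, 0, 0], "delta_rot": [0, 0, 0]},
    {"gripper": 0, "linear": [0, 0, 0], "delta_rot": [0, 0, 0]},
    {"gripper": -0.4, "linear": [0, 0, 0], "delta_rot": [0, 0, 0]},
    {"gripper": -0.4, "linear": [0, 0, 0.01], "delta_rot": [0, 0, 0]},
    {"gripper": -0.4, "linear": [0, 0, 0.03], "delta_rot": [0, 0, 0]},
    {"gripper": -0.4, "linear": [0, 0, 0.06], "delta_rot": [0, 0, 0]},
    {"gripper": -0.4, "linear": [0, 0, 0.07], "delta_rot": [0, 0, 0]}
  ]
}}

```text
clock: 6.65
position: [0.5987, 0.1463, 0.0886]
ee_rot: [0.003, -0.077, 0.997, 0.0]
contact_force: [0.4, 0.3, -0.2]
width: 0.0598
gripper_force: 0.0
```

Emit:
{"method": "send_rows", "body": {
  "increments": [
    {"gripper": 0.3, "linear": [-0.02, -0.003, 0], "delta_rot": [0, 0, 0]},
    {"gripper": 1, "linear": [-0.037, -0.006, 0], "delta_rot": [0, 0, 0]},
    {"gripper": 1, "linear": [-0.037, -0.006, 0], "delta_rot": [0, 0, 0]},
    {"gripper": 1, "linear": [-0.037, -0.006, -0.02], "delta_rot": [0, 0, 0]},
    {"gripper": 1, "linear": [-0.037, -0.006, -0.04], "delta_rot": [0, 0, 0]},
    {"gripper": 1, "linear": [-0.037, -0.006, -0.06], "delta_rot": [0, 0, 0]},
    {"gripper": 1, "linear": [-0.037, -0.006, -0.07], "delta_rot": [0, 0, 0]},
    {"gripper": 1, "linear": [-0.037, -0.006, -0.07], "delta_rot": [0, 0, 0]}
  ],
  "newtons": 40
}}

```text
clock: 7.45
position: [0.5591, 0.1399, 0.0136]
ee_rot: [-0.001, -0.077, 0.997, -0.0]
contact_force: [-0.8, 0.3, -0.6]
width: 0.0002
gripper_force: 0.0
```

```bash
python3 - <<'E'
from h import *
d,s=wrist("w4");print(s["position"],s["ee_rot"],s["contact_force"],s["width"])
E
```

```text
[0.55911248 0.13993444 0.01357383] [-1.36592651e-03 -7.70034451e-02  9.97029891e-01 -1.94555108e-05] [-0.7638028   0.30375279 -0.61266507] 0.00023587805952419923
```

View pics/w4.png

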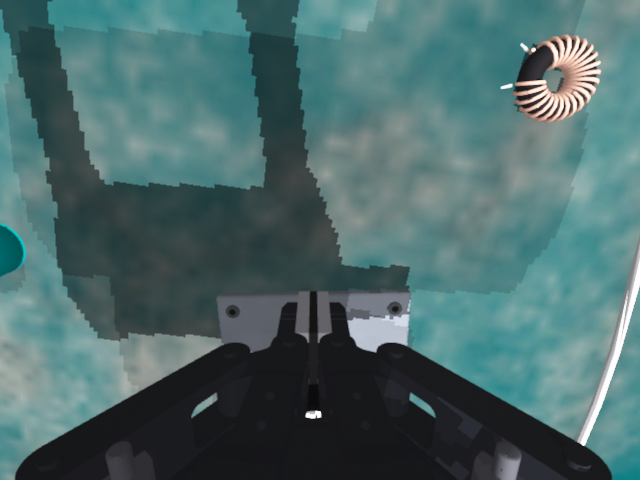

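The fingers are shut and centred behind the cap, whose top edge shows through the gap at (313,414). The plate's front edge is at v of about 293. I'll push slowly to just before the stop.

Emit:
{"method": "send_rows", "body": {
  "increments": [
    {"gripper": 1, "linear": [0.004, 0.0006, -0.001], "delta_rot": [0, 0, 0]},
    {"gripper": 1, "linear": [0.008, 0.0013, -0.001], "delta_rot": [0, 0, 0]},
    {"gripper": 1, "linear": [0.011, 0.0018, -0.001], "delta_rot": [0, 0, 0]},
    {"gripper": 1, "linear": [0.014, 0.0023, -0.001], "delta_rot": [0, 0, 0]},
    {"gripper": 1, "linear": [0.017, 0.0028, -0.001], "delta_rot": [0, 0, 0]},
    {"gripper": 1, "linear": [0.02, 0.0032, -0.001], "delta_rot": [0, 0, 0]},
    {"gripper": 1, "linear": [0.023, 0.0037, -0.001], "delta_rot": [0, 0, 0]},
    {"gripper": 1, "linear": [0.023, 0.0037, -0.001], "delta_rot": [0, 0, 0]}
  ]
}}

```text
clock: 8.3
position: [0.5832, 0.1438, 0.0141]
ee_rot: [0.0, -0.077, 0.997, 0.0]
contact_force: [-0.2, -0.5, 0.1]
width: -0.0002
gripper_force: 0.0
```

```bash
python3 - <<'E'
from h import *
from rig import get_state,optics
s=get_state();print(s["position"],s["contact_force"])
d=optics.get_image("scene");p=proj(d,[.622,.15,.03]);u,v=map(int,p);print(u,v)
cv2.imwrite("pics/s2.png",cv2.resize(d["pixels"][v-45:v+45,u-60:u+60],(800,600),interpolation=cv2.INTER_CUBIC))
E
```

```text
[0.58324219 0.14379844 0.01413388] [-0.1618039  -0.51762957  0.10030131]
335 243
```

View pics/s2.png

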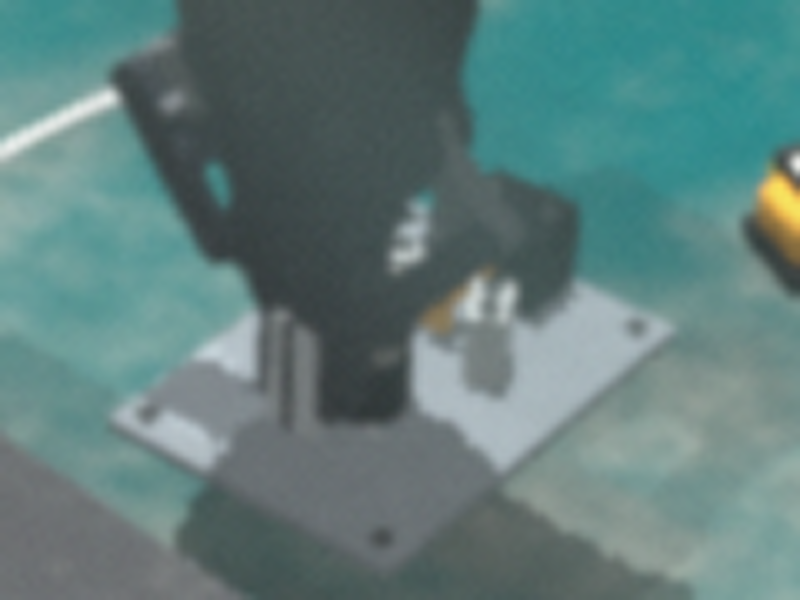

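The cap stands upright at crop (365,370), directly ahead of the fingers at (290,365), with the V at (470,330). I'll continue.

Emit:
{"method": "send_rows", "body": {
  "increments": [
    {"gripper": 1, "linear": [0.003, 0.0005, 0], "delta_rot": [0, 0, 0]},
    {"gripper": 1, "linear": [0.006, 0.001, 0], "delta_rot": [0, 0, 0]},
    {"gripper": 1, "linear": [0.009, 0.0015, 0], "delta_rot": [0, 0, 0]},
    {"gripper": 1, "linear": [0.011, 0.0018, 0], "delta_rot": [0, 0, 0]},
    {"gripper": 1, "linear": [0.013, 0.0021, 0], "delta_rot": [0, 0, 0]},
    {"gripper": 1, "linear": [0.013, 0.0021, 0], "delta_rot": [0, 0, 0]}
  ]
}}

```text
clock: 8.95
position: [0.596, 0.1459, 0.0141]
ee_rot: [0.0, -0.077, 0.997, 0.0]
contact_force: [-0.2, 0.0, -0.2]
width: 0.0001
gripper_force: 0.0
```

Emit:
{"method": "send_rows", "body": {
  "increments": [
    {"gripper": 1, "linear": [0.001, 0.0002, 0], "delta_rot": [0, 0, 0]},
    {"gripper": 1, "linear": [0.002, 0.0003, 0], "delta_rot": [0, 0, 0]},
    {"gripper": 1, "linear": [0.003, 0.0005, 0], "delta_rot": [0, 0, 0]},
    {"gripper": 1, "linear": [0.004, 0.0006, 0], "delta_rot": [0, 0, 0]},
    {"gripper": 1, "linear": [0.004, 0.0006, 0], "delta_rot": [0, 0, 0]}
  ]
}}

```text
clock: 9.45
position: [0.5998, 0.1465, 0.0141]
ee_rot: [0.0, -0.077, 0.997, 0.0]
contact_force: [0.1, 0.5, 0.2]
width: -0.0003
gripper_force: 0.0
```

Emit:
{"method": "send_rows", "body": {
  "increments": [
    {"gripper": 1, "linear": [0.0008, 0.0001, 0], "delta_rot": [0, 0, 0]},
    {"gripper": 1, "linear": [0.0016, 0.0003, 0], "delta_rot": [0, 0, 0]},
    {"gripper": 1, "linear": [0.0024, 0.0004, 0], "delta_rot": [0, 0, 0]},
    {"gripper": 1, "linear": [0.0032, 0.0005, 0], "delta_rot": [0, 0, 0]},
    {"gripper": 1, "linear": [0.0032, 0.0005, 0], "delta_rot": [0, 0, 0]}
  ]
}}

```text
clock: 9.95
position: [0.6021, 0.1469, 0.0141]
ee_rot: [-0.001, -0.077, 0.997, 0.0]
contact_force: [-2.0, -0.2, 1.6]
width: 0.0001
gripper_force: 1.3
```

Emit:
{"method": "send_rows", "body": {
  "increments": [
    {"gripper": 1, "linear": [0.0005, 0.0001, 0], "delta_rot": [0, 0, 0]},
    {"gripper": 1, "linear": [0.001, 0.0002, 0], "delta_rot": [0, 0, 0]},
    {"gripper": 1, "linear": [0.001, 0.0002, 0], "delta_rot": [0, 0, 0]}
  ]
}}

```text
clock: 10.25
position: [0.6022, 0.1469, 0.0141]
ee_rot: [-0.002, -0.077, 0.997, -0.0]
contact_force: [-5.6, -1.6, 4.6]
width: -0.0002
gripper_force: 2.7
```

Emit:
{"method": "send_rows", "body": {
  "increments": [
    {"gripper": 1, "linear": [0.0005, 0.0001, 0], "delta_rot": [0, 0, 0]},
    {"gripper": 1, "linear": [0.001, 0.0002, 0], "delta_rot": [0, 0, 0]},
    {"gripper": 1, "linear": [0.001, 0.0002, 0], "delta_rot": [0, 0, 0]}
  ]
}}

```text
clock: 10.55
position: [0.6022, 0.1469, 0.0141]
ee_rot: [-0.003, -0.077, 0.997, -0.0]
contact_force: [-6.0, -1.1, 5.3]
width: 0.0001
gripper_force: 3.6
```

Emit:
{"method": "send_rows", "body": {
  "increments": [
    {"gripper": 1, "linear": [0, 0, 0.0005], "delta_rot": [0, 0, 0]},
    {"gripper": 1, "linear": [0, 0, 0.001], "delta_rot": [0, 0, 0]},
    {"gripper": 1, "linear": [0, 0, 0.001], "delta_rot": [0, 0, 0]}
  ]
}}

```text
clock: 10.85
position: [0.6036, 0.1472, 0.0145]
ee_rot: [-0.001, -0.077, 0.997, -0.0]
contact_force: [-3.6, -1.3, -0.0]
width: 0.0
gripper_force: 2.1
```

Emit:
{"method": "send_rows", "body": {
  "increments": [
    {"gripper": 1, "linear": [0.0005, 0.0001, 0.0002], "delta_rot": [0, 0, 0]},
    {"gripper": 1, "linear": [0.001, 0.0002, 0.0004], "delta_rot": [0, 0, 0]},
    {"gripper": 1, "linear": [0.0015, 0.0002, 0.0006], "delta_rot": [0, 0, 0]},
    {"gripper": 1, "linear": [0.0015, 0.0002, 0.0006], "delta_rot": [0, 0, 0]}
  ]
}}

```text
clock: 11.25
position: [0.6063, 0.1475, 0.0156]
ee_rot: [-0.0, -0.077, 0.997, 0.0]
contact_force: [-4.3, 0.4, -0.5]
width: 0.0
gripper_force: 2.0
```

Emit:
{"method": "send_rows", "body": {
  "increments": [
    {"gripper": 1, "linear": [0.0005, 0.0001, 0.0001], "delta_rot": [0, 0, 0]},
    {"gripper": 1, "linear": [0.001, 0.0002, 0.0002], "delta_rot": [0, 0, 0]},
    {"gripper": 1, "linear": [0.001, 0.0002, 0.0002], "delta_rot": [0, 0, 0]}
  ]
}}

```text
clock: 11.55
position: [0.6072, 0.1478, 0.0159]
ee_rot: [-0.0, -0.077, 0.997, 0.0]
contact_force: [-5.2, -0.4, -0.3]
width: 0.0003
gripper_force: 2.1
```

Emit:
{"method": "send_rows", "body": {
  "increments": [
    {"gripper": 1, "linear": [0.0005, 0.0001, 0.0001], "delta_rot": [0, 0, 0]},
    {"gripper": 1, "linear": [0.001, 0.0002, 0.0002], "delta_rot": [0, 0, 0]},
    {"gripper": 1, "linear": [0.001, 0.0002, 0.0002], "delta_rot": [0, 0, 0]}
  ]
}}

```text
clock: 11.85
position: [0.6076, 0.148, 0.0159]
ee_rot: [-0.001, -0.077, 0.997, 0.0]
contact_force: [-5.7, -0.4, -1.0]
width: -0.0001
gripper_force: 2.5
```

Emit:
{"method": "send_rows", "body": {
  "increments": [
    {"gripper": 1, "linear": [0.0005, 0.0001, 0.0001], "delta_rot": [0, 0, 0]},
    {"gripper": 1, "linear": [0.0008, 0.0001, 0.0002], "delta_rot": [0, 0, 0]},
    {"gripper": 1, "linear": [0.0008, 0.0001, 0.0002], "delta_rot": [0, 0, 0]}
  ]
}}

```text
clock: 12.15
position: [0.6078, 0.1482, 0.0159]
ee_rot: [-0.001, -0.077, 0.997, 0.0]
contact_force: [-5.4, 0.4, -1.9]
width: -0.0004
gripper_force: 2.9
```

Emit:
{"method": "send_rows", "body": {
  "increments": [
    {"gripper": 1, "linear": [0.0003, 0.0004, -0.0003], "delta_rot": [0, 0, 0]},
    {"gripper": 1, "linear": [0.0006, 0.0006, -0.0003], "delta_rot": [0, 0, 0]},
    {"gripper": 1, "linear": [0.0006, 0.0006, -0.0003], "delta_rot": [0, 0, 0]}
  ]
}}

```text
clock: 12.45
position: [0.6083, 0.1489, 0.0156]
ee_rot: [-0.001, -0.077, 0.997, 0.0]
contact_force: [-6.3, -0.3, -1.8]
width: 0.0
gripper_force: 3.0
```

Emit:
{"method": "send_rows", "body": {
  "increments": [
    {"gripper": 1, "linear": [0.0005, 0.0001, 0], "delta_rot": [0, 0, 0]},
    {"gripper": 1, "linear": [0.001, 0.0002, 0], "delta_rot": [0, 0, 0]},
    {"gripper": 1, "linear": [0.001, 0.0002, 0], "delta_rot": [0, 0, 0]}
  ]
}}

```text
clock: 12.75
position: [0.6085, 0.1492, 0.0155]
ee_rot: [-0.002, -0.077, 0.997, 0.0]
contact_force: [-7.9, 0.9, -0.3]
width: 0.0002
gripper_force: 3.5
```

Emit:
{"method": "send_rows", "body": {
  "increments": [
    {"gripper": 1, "linear": [0.0003, 0.0005, 0], "delta_rot": [0, 0, 0]},
    {"gripper": 1, "linear": [0.0004, 0.001, 0], "delta_rot": [0, 0, 0]},
    {"gripper": 1, "linear": [0.0004, 0.001, 0], "delta_rot": [0, 0, 0]}
  ]
}}

```text
clock: 13.05
position: [0.609, 0.1501, 0.0154]
ee_rot: [-0.002, -0.077, 0.997, 0.0]
contact_force: [-6.5, 0.2, -1.3]
width: -0.0003
gripper_force: 3.4
```

Emit:
{"method": "send_rows", "body": {
  "increments": [
    {"gripper": 1, "linear": [0.0005, 0.0001, 0], "delta_rot": [0, 0, 0]},
    {"gripper": 1, "linear": [0.001, 0.0002, 0], "delta_rot": [0, 0, 0]},
    {"gripper": 1, "linear": [0.001, 0.0002, 0], "delta_rot": [0, 0, 0]}
  ]
}}

```text
clock: 13.35
position: [0.6091, 0.1501, 0.0152]
ee_rot: [-0.003, -0.077, 0.997, 0.0]
contact_force: [-7.7, -0.3, -1.3]
width: -0.0001
gripper_force: 4.0
```

Emit:
{"method": "send_rows", "body": {
  "increments": [
    {"gripper": 1, "linear": [0.0005, 0.0003, 0], "delta_rot": [0, 0, 0]},
    {"gripper": 1, "linear": [0.001, 0.0006, 0], "delta_rot": [0, 0, 0]},
    {"gripper": 1, "linear": [0.001, 0.0006, 0], "delta_rot": [0, 0, 0]}
  ]
}}

```text
clock: 13.65
position: [0.6092, 0.1503, 0.015]
ee_rot: [-0.004, -0.077, 0.997, -0.0]
contact_force: [-9.8, -1.0, -0.3]
width: 0.0004
gripper_force: 4.7
```

Emit:
{"method": "send_rows", "body": {
  "increments": [
    {"gripper": 1, "linear": [0.0005, 0.0003, 0], "delta_rot": [0, 0, 0]},
    {"gripper": 1, "linear": [0.001, 0.0006, 0], "delta_rot": [0, 0, 0]},
    {"gripper": 1, "linear": [0.001, 0.0006, 0], "delta_rot": [0, 0, 0]}
  ]
}}

```text
clock: 13.95
position: [0.6093, 0.1504, 0.0148]
ee_rot: [-0.005, -0.077, 0.997, -0.0]
contact_force: [-11.0, -2.7, 0.0]
width: 0.0001
gripper_force: 5.4
```

Emit:
{"method": "send_rows", "body": {
  "increments": [
    {"gripper": 1, "linear": [0.0004, 0.0001, 0], "delta_rot": [0, 0, 0]},
    {"gripper": 1, "linear": [0.0008, -0.0001, 0], "delta_rot": [0, 0, 0]},
    {"gripper": 1, "linear": [0.0008, -0.0003, 0], "delta_rot": [0, 0, 0]},
    {"gripper": 1, "linear": [0.0008, -0.0001, 0], "delta_rot": [0, 0, 0]},
    {"gripper": 1, "linear": [0.0008, 0.0001, 0], "delta_rot": [0, 0, 0]},
    {"gripper": 1, "linear": [0.0008, 0.0001, 0], "delta_rot": [0, 0, 0]},
    {"gripper": 1, "linear": [0.0008, 0.0001, 0], "delta_rot": [0, 0, 0]},
    {"gripper": 1, "linear": [0.0008, 0.0001, 0], "delta_rot": [0, 0, 0]}
  ]
}}

```text
clock: 14.75
position: [0.6093, 0.1504, 0.0147]
ee_rot: [-0.006, -0.077, 0.997, -0.001]
contact_force: [-12.1, -2.6, 1.0]
width: 0.0001
gripper_force: 6.1
```

```bash
python3 - <<'E'
from h import *
from rig import get_state,optics
s=get_state();print(s["position"],s["contact_force"])
for n in("scene","top"):
    d=optics.get_image(n);p=proj(d,[.632,.152,.03]);u,v=map(int,p);print(n,u,v)
    cv2.imwrite(f"pics/{n}3.png",d["pixels"])
    globals()[n]=cv2.resize(d["pixels"][v-40:v+40,u-26:u+27],(398,600),interpolation=cv2.INTER_CUBIC)
cv2.imwrite("pics/both3.png",np.hstack([scene,top]))
E
```

```text
[0.60927759 0.15042214 0.01473596] [-12.1378816   -2.5599074    0.98971003]
scene 339 240
top 332 193
```

View pics/both3.png

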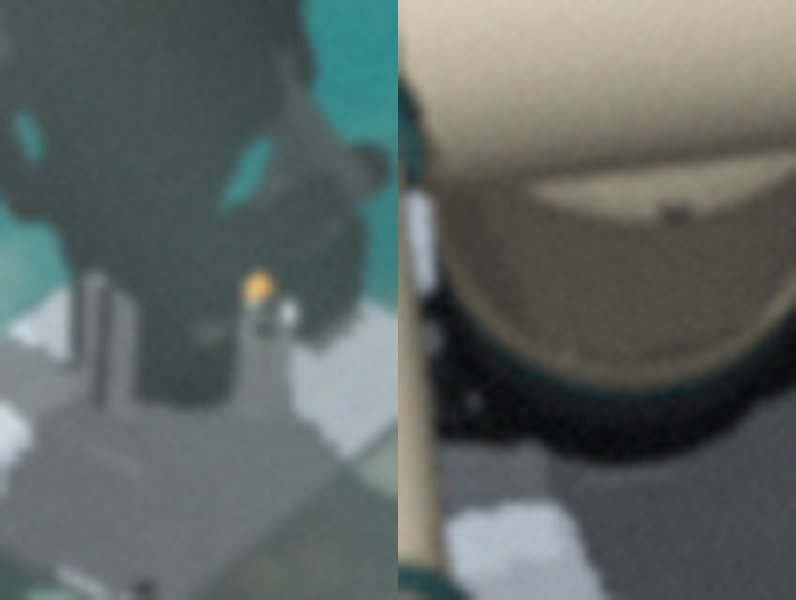

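In the scene view the cap stands upright between the fingers at (110,340) and the near flank at (262,360), with the stop tip behind it. The top view is hidden by the arm. The push is about 12.4 N axial with lateral force near zero, and it has stalled and been held for over 0.7 s, so both flanks carry load. I'll back straight off.

Emit:
{"method": "send_rows", "body": {
  "increments": [
    {"gripper": 1, "linear": [-0.002, -0.0005, 0], "delta_rot": [0, 0, 0]},
    {"gripper": 1, "linear": [-0.005, -0.0009, 0], "delta_rot": [0, 0, 0]},
    {"gripper": 1, "linear": [-0.01, -0.0016, 0], "delta_rot": [0, 0, 0]},
    {"gripper": 1, "linear": [-0.02, -0.0032, 0], "delta_rot": [0, 0, 0]},
    {"gripper": 1, "linear": [-0.035, -0.0056, 0], "delta_rot": [0, 0, 0]},
    {"gripper": 1, "linear": [-0.045, -0.0073, 0.02], "delta_rot": [0, 0, 0]},
    {"gripper": 1, "linear": [-0.045, -0.0073, 0.06], "delta_rot": [0, 0, 0]},
    {"gripper": 1, "linear": [-0.045, -0.0073, 0.1], "delta_rot": [0, 0, 0]}
  ]
}}

```text
clock: 15.65
position: [0.5702, 0.144, 0.1174]
ee_rot: [0.001, -0.077, 0.997, 0.0]
contact_force: [0.2, 0.7, 0.7]
width: 0.0003
gripper_force: 0.0
```

Emit:
{"method": "send_rows", "body": {
  "increments": [
    {"gripper": 1, "linear": [-0.01, 0.03, 0.04], "delta_rot": [0, 0, 0]},
    {"gripper": 1, "linear": [-0.02, 0.07, 0.08], "delta_rot": [0, 0, 0]},
    {"gripper": 1, "linear": [-0.03, 0.11, 0.1], "delta_rot": [0, 0, 0]},
    {"gripper": 1, "linear": [-0.04, 0.15, 0.1], "delta_rot": [0, 0, 0]},
    {"gripper": 1, "linear": [-0.05, 0.19, 0.1], "delta_rot": [0, 0, 0]},
    {"gripper": 1, "linear": [-0.05, 0.21, 0.1], "delta_rot": [0, 0, 0]},
    {"gripper": 1, "linear": [-0.05, 0.21, 0.1], "delta_rot": [0, 0, 0]},
    {"gripper": 1, "linear": [-0.05, 0.21, 0.1], "delta_rot": [0, 0, 0]}
  ]
}}

```text
clock: 16.45
position: [0.5205, 0.3536, 0.2161]
ee_rot: [0.001, -0.077, 0.997, -0.0]
contact_force: [-0.5, -0.2, 0.2]
width: -0.0001
gripper_force: 0.0
```

```bash
python3 - <<'E'
from h import *
from rig import get_state,optics
s=get_state();print(s["clock"],s["position"],s["contact_force"])
for n in("scene","top"):
    d=optics.get_image(n);pickle.dump(d,open(n+"4.pkl","wb"));p=proj(d,[.632,.152,.03]);u,v=map(int,p);print(n,u,v)
    globals()[n]=cv2.resize(d["pixels"][v-40:v+40,u-26:u+27],(398,600),interpolation=cv2.INTER_CUBIC)
cv2.imwrite("pics/both4.png",np.hstack([scene,top]))
E
```

```text
16.45 [0.52045574 0.35359633 0.21607875] [-0.52965887 -0.20632988  0.18939254]
scene 339 240
top 332 193
```

View pics/both4.png

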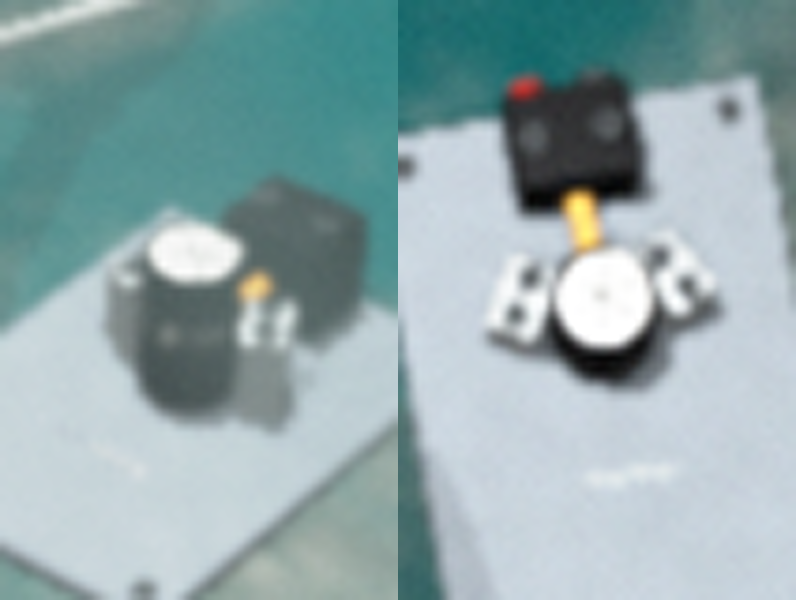

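The cap is upright and centred between both flanks (top view crop: cap (603,298), flanks (520,305) and (682,275), stop tip behind it, white line (632,472)). I'll do a quick check of its distance from the line, then hand in.

```bash
python3 - <<'E'
from h import *
d=pickle.load(open("top4.pkl","rb"))
f=lambda u,v:(306+(u-398)/7.509,153+v/7.5)
a=onz(d,f(632,472),.006);b=onz(d,f(603,298),.046);e=b-a;c,s=np.cos(np.radians(9.2)),np.sin(np.radians(9.2))
print(b,"along",e[0]*c+e[1]*s,"across",-e[0]*s+e[1]*c)
E
```

```text
[0.63022738 0.15157099 0.046     ] along 0.03405939505862554 across 0.0020263385511665013
```

```bash
python3 -c "
from rig import sign_off;print(sign_off())"
```

```text
the job is handed in; nothing more can be done
None
```

I stood the large black capacitor on the plate, pushed it into the V at about 12 N for over half a second, released it upright, and handed the job in; no verdict came back. The forces and last pictures fit a full seat, but the only direct position measurement (34 mm from the white line against 36 mm) is accurate to about 2 mm, so it can't confirm the 1.5 mm tolerance.

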